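# Plug the right sound cartridge into the synth rack and switch it on

## Task

One socket of the little synth rack on the desk is empty. Of the three look-alike yellow cartridges, pick the one whose width fits the socket snugly and plug it in upright and fully home while the power is off, then throw the red power lever right over, away from the robot, to on and let go. Leave the two other cartridges, the mug and the screwdriver where they are.

Things in the scene. Friction and masses are not known exactly. Their poses are not given: they have to be found in the camera images.
- cart_b_c (a point): Same yellow block with black foot as the others: height 65 mm, length 54 mm (own x), standing upright on the desk; width (own y) 34 mm. The point is its centre, half-way up (32.5 mm above its underside). z is up. Its lowest 3 mm are stepped in by 3 mm a side, the next 3 mm by 1 mm. About 120 g; alike either way round.
- cart_a_c (a point): Same yellow block with black foot as the others: height 65 mm, length 54 mm (own x), standing upright on the desk; width (own y) 26 mm. The point is its centre, half-way up (32.5 mm above its underside). z is up. Its lowest 3 mm are stepped in by 3 mm a side, the next 3 mm by 1 mm. About 120 g; alike either way round.
- cart_c_c (a point): Same yellow block with black foot as the others: height 65 mm, length 54 mm (own x), standing upright on the desk; width (own y) 42 mm. The point is its centre, half-way up (32.5 mm above its underside). z is up. Its lowest 3 mm are stepped in by 3 mm a side, the next 3 mm by 1 mm. About 120 g; alike either way round.
- socket (a point): Centre of the mouth of the socket hole, level with the top of the rack's aluminium panel, 60 mm above the desk. Hole 56 mm along own x, 36 mm along own y, 24 mm deep, chamfered, closed below: a seated cartridge stands 41 mm proud. Rack: fixed wooden box 160 (x) by 320 (y) by 64 mm, the hole at its centre. Panel flat for 55 mm each side (y); nearest knobs (14 mm high) 83 mm off to -y.
- power (a joint): Red power lever, rad (starts within 0.15 of off): 0 is off, leaning towards the rack's -x side (the robot's side), 1.0 is on, leaning to its +x side. It has light friction and stays where it is left.
- power_tip (a point): Centre of the red ball (26 mm across) at the lever's end, 50 mm from its pivot. The pivot, 82 mm above the desk, lies at x -30, y +100 mm in the socket's frame and its axis is the rack's y. At off the ball is 24 mm to -x of the pivot, at on 24 mm to +x, both 126 mm above the desk. Its grey housing is 70 (x) by 50 (y) mm, 25 mm high above the panel.
- mug: Blue mug, 80 mm across, 90 mm high; origin at the centre of its underside. Bystander.
- driver: Screwdriver 180 mm long, lying on the desk along its own x, its origin near the middle. Bystander.
There are look-alikes about, which are no part of the job. Leave any green or white look-alike of the part that bears cart_b_c alone.

How it is judged:
By the outcome, as a careful person would: the job done as asked, in the order asked, and still so for the second after the job is handed in, with the robot touching nothing.
It also fails if it takes over 61 s, if anything falls off the work surface, if the arm or the gripper's body presses on something with over 40 N, if the wrist force passes 120 N, or if a joint passes its speed limit or range.

## Robot

A 6-joint arm with a two-finger parallel gripper is mounted at the origin on the work surface. World frame = base frame: x ahead of the robot, y to its left, z up, the work surface at z = 0. Lengths are in m, angles in degrees, forces in N, time in s.
With the tool pointing down it reaches from about 0.3 to 0.75 m from the base axis. Payload 8.5 kg.
Tool frame: the origin (TCP) lies at the very end of the fingers, on their centre line; the grasp point (between the pads) lies 19 mm behind it; z points along the fingers, y is the line along which they close (so a half turn about z gives the same grasp; the last joint's range is limited). The gripper opens to 85 mm and grips with 20 to 120 N. Pads are 22 mm wide; open, the fingers measure 114 mm over their backs; the gripper's body (76 mm by 85 mm) begins 54 mm behind the grasp point. The pads swing forward as they close: fully open they stand 13 mm farther back than shut.
Start: joints at [-85.331, 21.807, 74.336, -0, 83.858, -12.336], TCP at [0.161, -0.526, 0.231] pointing down, gripper open.
Joint ranges: [-178.18, 178.18], [-50.72, 133.34], [12.68, 142.11], [-81.47, 261.47], [9.98, 163.14], [-165.26, 165.26]. Speed limits (degrees/s): [136.94, 136.94, 180, 180, 180, 180].

## Interface

Orientations are given as a 3x3 rotation matrix whose columns are the frame's x, y, z axes.
In Python, from rig import env, optics, spotter gives the robot as it stands.
- The arm moves only by the shell command python3 -m crank 'ROWS' [FORCE]. ROWS is JSON, one flat list of numbers, 5 for each row, row after row: the finger opening in cm, from 0 to 8.54, then the shift along the tool's x, y, z in cm, then the turn about the tool's z in rad. A call has exactly 8 rows; each row shifts and turns the commanded pose from where the row before left it, along the tool's axes as they then stand; what a row does not reach is not made up. A row lasts 1/12 s, in which the tool goes at most 41.7 mm and 7.16 degrees, less where a joint would pass 70% of its speed; a pose out of reach is approached as far as the arm can. A call is refused whole if a number of a shift passes 4.17 or a number of a turn 0.125, either way. A call with a gripper value outside its range is refused whole. The fingers move at their own pace and stop on an object; FORCE is the grip in N (left out, the last holds). Time passes only in rows, so rows that do not move let the fingers close, or fill a call up. It gives the time, the measured TCP pose, the force, the opening and the grip force at its end, in the units of the state.
- env.observe(): the state, without advancing time (a new reading comes with each control period).
- optics.get_image(name): name is "scene" or "top"; returns a dict with "color" (400x640x3 uint8, red, green, blue), "intrinsics" (3x3 intrinsics, pixels), "pose" (4x4, takes a point from camera to world coordinates). Camera axes: x right, y up, looking along -z (the intrinsics and any distortion apply to the point x, -y, -z); pixel columns grow to the right and rows downward; lengths in m; the calibration is good to about 2 mm. A picture is of the moment at which its call begins. There is no depth.
- env.close_job(): hands the job in; it is judged then, once.
Trained networks look in a picture, given as the dict that the camera call returned (one of the last four; its "shot" number tells which), for a name from the list of things; names that differ only in an ending like _2 or _b are one class to them, and where a whole thing is asked for, a point or a joint stands for the part that bears it (a point fixed in the world has none). Each returns a list of dicts, best first, with "score" (0 to 1); they miss things now and then, are a little off and sometimes report something else, mostly with a low value. They report only what shows in the picture. A call takes as long as a camera call. They do not tell look-alikes from the thing itself.
- spotter.look_for(picture, query): "at" ([column, row] as shares, 0 to 1, of the picture: columns of its width, rows of its height, amid what is visible of it).
The state is a dict: "time_s": time; "q": joint angles; "qvel": joint speeds; "joint_efforts": joint torques, N m; "position": TCP position; "tool_rot": TCP orientation; "ft_force": force on the tool from outside, world axes, zero at the start; "wrist_torque": the same for the moment, N m; "grip_width": finger opening in m; "gripper_force": force on a finger pad.
Only numpy, scipy, OpenCV 4.12 (cv2) and the standard library are available. Lean on these libraries where they do the work, as an engineer would, in place of code of your own. Each camera call takes 0.05 s, during which the arm holds its last target. There are 200 camera calls.

## Working session

There is one attempt and no reset: what is moved stays moved. The work goes in short steps, Python scripts to look and compute and a shell command to move; the robot and the scene stay as the last step left them, time stands still between calls to the robot, and variables do not carry over. Pictures are saved under pics/ and viewed, at most 10 in all, crops included, and the job is handed in when it is done.

```bash
ls; mkdir -p pics
cat > h.py <<'E'
import numpy as np,cv2
from rig import env,optics,spotter
def ray(p,u,v):
    K=np.array(p["intrinsics"]);T=np.array(p["pose"])
    d=T[:3,:3]@np.array([(u-K[0,2])/K[0,0],-(v-K[1,2])/K[1,1],-1]);return T[:3,3],d
def at(p,u,v,z):
    o,d=ray(p,u,v);return o+d*(z-o[2])/d[2]
def proj(p,X):
    K=np.array(p["intrinsics"]);T=np.array(p["pose"])
    c=T[:3,:3].T@(np.array(X)-T[:3,3]);return K[0,0]*c[0]/-c[2]+K[0,2],K[1,1]*c[1]/c[2]+K[1,2]
def save(p,n,crop=None,s=1):
    a=p["color"][:,:,::-1]
    if crop: a=a[crop[1]:crop[3],crop[0]:crop[2]]
    cv2.imwrite("pics/"+n,cv2.resize(a,None,fx=s,fy=s,interpolation=cv2.INTER_CUBIC))
E
python3 - <<'E'
from h import *
for n in("scene","top"):
    p=optics.get_image(n);save(p,n+"0.png",None,1.25);print(n,p.keys(),p["intrinsics"],np.round(p["pose"],3).tolist())
    for q in("cart_b_c","socket","power_tip","mug","driver"):
        for r in spotter.look_for(p,q): 
            u,v=r["at"][0]*640,r["at"][1]*400;print(q,round(r["score"],2),round(u),round(v),at(p,u,v,.06).round(3))
print(env.observe())
E
```

```text
pics
scene dict_keys(['color', 'intrinsics', 'pose', 'shot']) [[437.55607942   0.         318.70541763]
 [  0.         437.55607942 204.69442582]
 [  0.           0.           1.        ]] [[0.836, -0.42, 0.352, 1.01], [0.548, 0.622, -0.56, -0.753], [0.017, 0.661, 0.75, 1.028], [0.0, 0.0, 0.0, 1.0]]
cart_b_c 0.88 222 232 [ 0.389 -0.267  0.06 ]
cart_b_c 0.86 218 287 [ 0.498 -0.404  0.06 ]
cart_b_c 0.81 243 256 [ 0.488 -0.296  0.06 ]
cart_b_c 0.64 273 231 [ 0.505 -0.185  0.06 ]
socket 0.9 340 173 [0.539 0.121 0.06 ]
power_tip 0.5 349 123 [0.436 0.35  0.06 ]
mug 0.66 247 314 [ 0.605 -0.421  0.06 ]
driver 0.74 389 267 [ 0.829 -0.108  0.06 ]
top dict_keys(['color', 'intrinsics', 'pose', 'shot']) [[392.40429004   0.         320.10812008]
 [  0.         392.40429004 192.60909331]
 [  0.           0.           1.        ]] [[0.025, 0.982, -0.188, 0.382], [-0.999, 0.03, 0.023, -0.041], [0.028, 0.187, 0.982, 1.143], [0.0, 0.0, 0.0, 1.0]]
cart_b_c 0.9 398 237 [ 0.471 -0.285  0.06 ]
cart_b_c 0.76 436 236 [ 0.477 -0.39   0.06 ]
cart_b_c 0.74 359 233 [ 0.479 -0.178  0.06 ]
cart_b_c 0.59 387 269 [ 
[... 297 characters left out ...]
0158e+01, -1.23376038e+01]), 'qvel': array([ 0.0806774 , -0.05478334, -0.02130753,  0.0241519 , -0.03261857,
       -0.00671882]), 'joint_efforts': array([-1.22406247e-03, -4.48160362e+01, -2.31399232e+01, -2.07155190e-04,
        6.05062251e-04, -8.82432602e-06]), 'position': array([ 0.16086548, -0.52593514,  0.23129841]), 'tool_rot': array([[ 9.56267305e-01,  2.92494170e-01,  4.01308158e-05],
       [ 2.92494167e-01, -9.56267305e-01,  5.60711037e-05],
       [ 5.47762580e-05, -4.18809337e-05, -9.99999998e-01]]), 'ft_force': array([-0.44562381,  0.18487062, -0.76911349]), 'wrist_torque': array([-0.00744474, -0.05333121,  0.01402141]), 'gripper_force': 0.0, 'grip_width': 0.08523566222413786}
```

View both.

View pics/scene0.png

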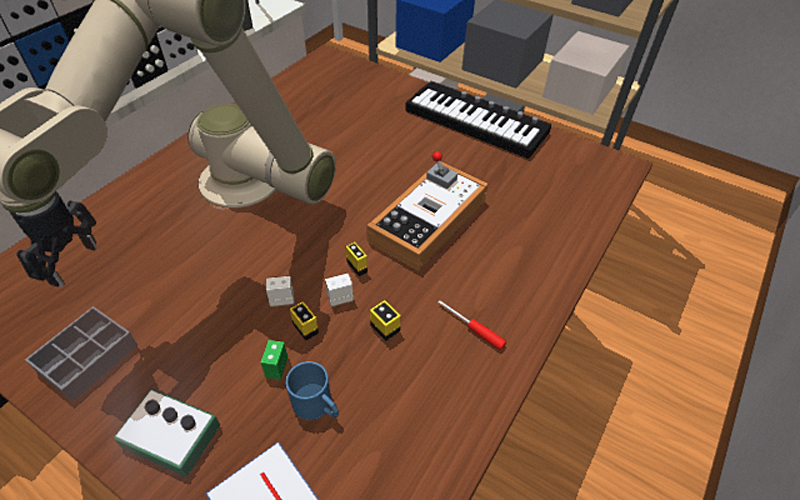

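View pics/top0.png

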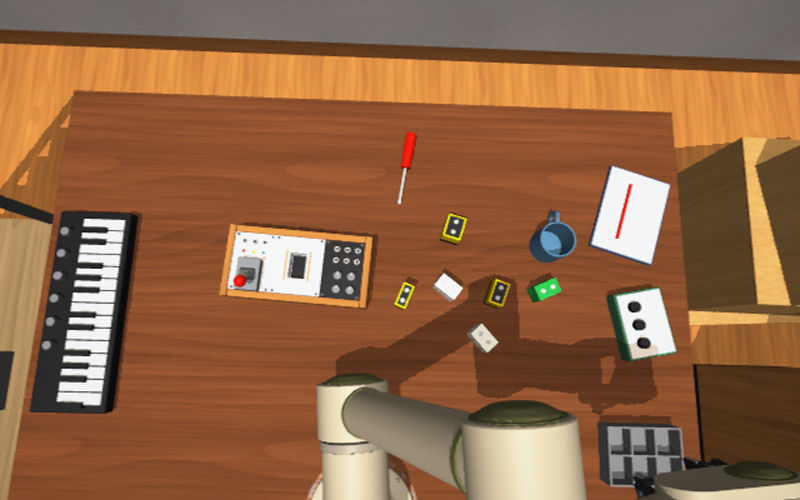

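The candidates, at native top-view pixels, are:
- yellow: (323,235) narrow, (398,233) medium and (362,182) wide
- green: (436,231)
- white: (358,229) and (387,269)

The rack hole is at about (238,212) and the lever ball at (191,224). Next I measure the widths and check them in a close crop.

Run:
```python
from h import *
p=optics.get_image("top");hsv=cv2.cvtColor(p["color"],cv2.COLOR_RGB2HSV)
m=cv2.inRange(hsv,(20,120,50),(36,255,255))
m=cv2.morphologyEx(m,cv2.MORPH_CLOSE,np.ones((7,7)))
for c in cv2.findContours(m,cv2.RETR_EXTERNAL,cv2.CHAIN_APPROX_NONE)[0]:
    if cv2.contourArea(c)<60:continue
    P=np.array([at(p,u,v,.065)[:2] for u,v in c[:,0]])*1000
    (x,y),(w,h),a=cv2.minAreaRect(P.astype(np.float32));print(c[:,0].mean(0),x,y,w,h,a)
a=p["color"][180:300,300:460,::-1];b=p["color"][165:285,165:325,::-1]
cv2.imwrite("pics/crop.png",np.vstack([cv2.resize(i[:75],None,fx=4,fy=4,interpolation=cv2.INTER_CUBIC) for i in(p["color"][175:,310:460,::-1],p["color"][175:,170:320,::-1])]))
```

```text
[323.03846154 236.03846154] 466.63323974609375 -77.66543579101562 27.711610794067383 57.09636306762695 68.24496459960938
[397.43548387 234.38709677] 477.3571472167969 -282.6396179199219 42.46403884887695 59.77202224731445 70.7806167602539
[362.57575758 182.53030303] 620.0762329101562 -185.6015625 45.0018424987793 64.20750427246094 73.78280639648438
```

View pics/crop.png

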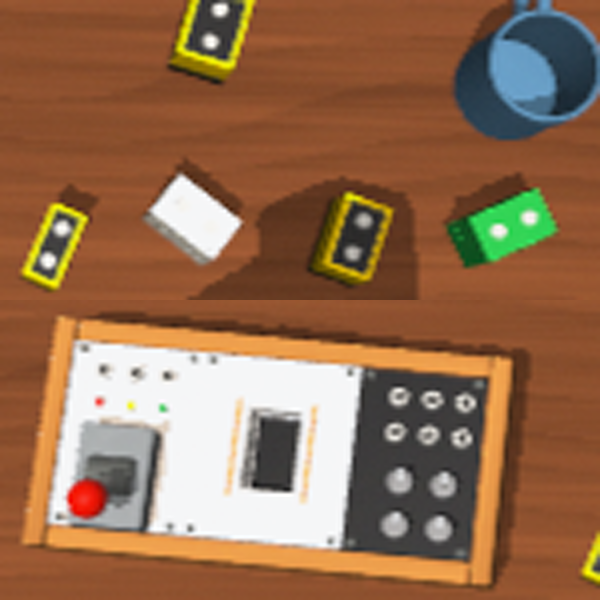

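The middle cartridge (crop ~(358,236), top pixel (399.6,233.9)) is the 34 mm one. The narrow one is at the left and the wide one at the top. Hole centre is about crop (272,450), and the ball is at crop (87,498).

Run:
```python
from h import *
p=optics.get_image("top")
f=lambda x,y,ox,oy,z:at(p,ox+x/4-.4,oy+y/4-.4,z)
g=p["color"].mean(2)
# dots on cart
d1=f(364,220,310,175,.065);d2=f(353,251,310,175,.065);print("cart",(d1+d2)/2,np.degrees(np.arctan2(*(d1-d2)[1::-1])))
C=[f(x,y-300,170,175,.064) for x,y in((58,318),(512,358),(490,585),(22,543))]
print("rack",np.mean(C,0),[np.degrees(np.arctan2(*(a-b)[1::-1])) for a,b in((C[0],C[1]),(C[3],C[2]),(C[0],C[3]),(C[1],C[2]))],np.linalg.norm(C[0]-C[1]),np.linalg.norm(C[0]-C[3]))
H=[f(x,y-300,170,175,.06) for x,y in((250,407),(302,412),(295,493),(243,487))];print("hole",np.mean(H,0),np.linalg.norm(H[0]-H[1]),np.linalg.norm(H[0]-H[3]))
print("ball",f(87,198,170,175,.126))
s=optics.get_image("scene")
for X in((d1+d2)/2,np.mean(H,0),np.mean(C,0)):print(proj(s,X))
a=[cv2.resize(s["color"][y:y+60,x:x+100,::-1],None,fx=5,fy=5,interpolation=cv2.INTER_CUBIC) for x,y in((195,225),(295,135))]
cv2.imwrite("pics/sc.png",np.vstack(a))
```

```text
cart [ 0.47941357 -0.28765272  0.065     ] -20.131427498904596
rack [0.52641926 0.16019005 0.064     ] [np.float64(86.61664977254655), np.float64(86.42701227672607), np.float64(-3.733573544040679), np.float64(-3.378464702389449)] 0.317749953693286 0.15720695028592754
hole [0.52693346 0.15994902 0.06      ] 0.036247163537078034 0.055894298400587385
ball [0.48322447 0.26440299 0.126     ]
(np.float64(242.13767227085248), np.float64(251.1213778420489))
(np.float64(343.6117089753898), np.float64(163.9873374424455))
(np.float64(343.5870821085015), np.float64(162.97217397083875))
```

View pics/sc.png

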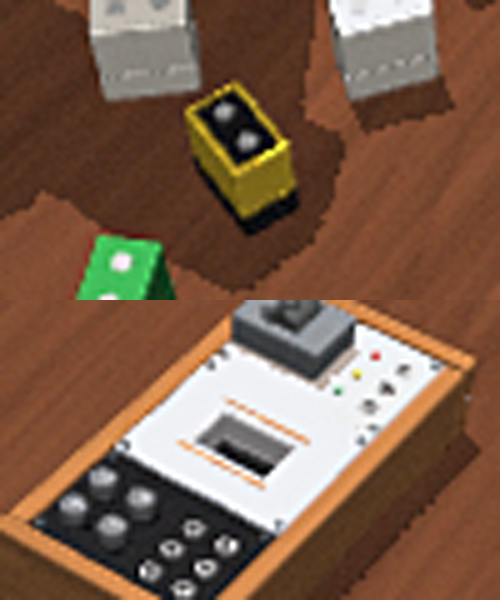

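```bash
python3 -m crank '[6,3.74,-1.35,0,0, 6,3.74,-1.35,0,0, 6,3.74,-1.35,0,0, 6,3.74,-1.35,0,0, 6,3.74,-1.35,0,0, 6,3.74,-1.35,0,0, 6,3.74,-1.35,0,0, 6,3.74,-1.35,0,0]'
python3 -m crank '[6,3.74,-1.35,0,0, 6,3.74,-1.35,0,0, 6,0,0,2,0.108, 6,0,0,2,0.108, 6,0,0,2,0.108, 6,0,0,2,0.108, 6,0,0,2,0.108, 6,0,0,2,0.108]'
python3 -m crank '[6,0,0,0,0, 6,0,0,0,0, 6,0,0,0,0, 6,0,0,0,0, 6,0,0,0,0, 6,0,0,0,0, 6,0,0,0,0, 6,0,0,0,0]'
python3 - <<'E'
from h import *
s=env.observe();R=np.array(s["tool_rot"]);print(s["q"],s["ft_force"])
print((R.T@(np.array([.4794,-.2877,.028])-s["position"])*100).round(2),np.degrees(np.arctan2(R[1,1],R[0,1])))
for n in("scene","top"):
    p=optics.get_image(n);save(p,n+"1.png")
p=optics.get_image("top");q=optics.get_image("scene")
cv2.imwrite("pics/a1.png",np.vstack([cv2.resize(p["color"][190:280,340:460,::-1],None,fx=3.3,fy=3.3),cv2.resize(q["color"][190:280,170:290,::-1],None,fx=3.3,fy=3.3)]))
E
```

```text
time_s: 1.42
position: [0.4167, -0.3337, 0.2315]
tool_rot: [[0.956, 0.292, 0.0], [0.292, -0.956, -0.0], [0.0, 0.0, -1.0]]
ft_force: [-0.3, -1.7, 0.6]
grip_width: 0.0599
gripper_force: 0.0
time_s: 2.08
position: [0.479, -0.2874, 0.1104]
tool_rot: [[0.937, -0.349, 0.0], [-0.349, -0.937, -0.0], [0.0, 0.0, -1.0]]
ft_force: [0.2, -0.3, -0.6]
grip_width: 0.0605
gripper_force: 0.0
time_s: 2.75
position: [0.4791, -0.2875, 0.1116]
tool_rot: [[0.939, -0.344, 0.0], [-0.344, -0.939, -0.0], [0.0, 0.0, -1.0]]
ft_force: [-0.4, -0.1, -0.4]
grip_width: 0.06
gripper_force: 0.0
[-4.31112230e+01  2.91789929e+01  8.34255492e+01 -1.57430991e-04
  6.73672469e+01  6.69941119e+01] [-0.40517778 -0.11365784 -0.40524665]
[0.03 0.   8.36] -110.1052769103651
```

View pics/a1.png

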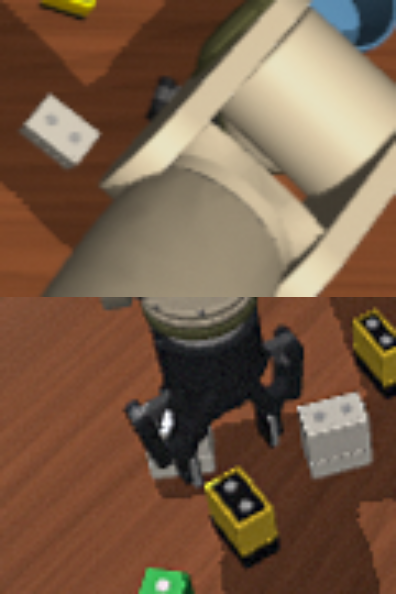

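The fingers straddle the cartridge's line (scene crop ~(240,490)), with clearance from the green and white blocks. Next: descend and grip.

```bash
python3 -m crank '[6,0,0,2,0, 6,0,0,2,0, 6,0,0,2,0, 6,0,0,1.4,0, 6,0,0,1,0, 6,0,0,0,0, 6,0,0,0,0, 6,0,0,0,0]' 50
python3 -m crank '[2.5,0,0,0,0, 2.5,0,0,0,0, 2.5,0,0,0,0, 2.5,0,0,0,0, 2.5,0,0,0,0, 2.5,0,0,0,0, 2.5,0,0,0,0, 2.5,0,0,0,0]' 60
```

```text
time_s: 3.62
position: [0.4794, -0.2878, 0.0282]
tool_rot: [[0.939, -0.344, 0.001], [-0.344, -0.939, -0.001], [0.001, 0.001, -1.0]]
ft_force: [0.6, 0.3, 0.3]
grip_width: 0.06
gripper_force: 0.0
time_s: 4.28
position: [0.4794, -0.2878, 0.0283]
tool_rot: [[0.939, -0.344, 0.001], [-0.344, -0.939, -0.001], [0.002, 0.001, -1.0]]
ft_force: [-0.1, -0.7, 7.3]
grip_width: 0.0331
gripper_force: 60.0
```

```bash
python3 -m crank '[2.5,0,0,-2,0, 2.5,0,0,-4,0, 2.5,0,0,-4,0, 2.5,0,0,-4,0, 2.5,0,0,-2,0, 2.5,-0.5,-2,0,0, 2.5,-1,-3.97,0,0, 2.5,-1,-3.97,0,0]'
python3 -m crank '[2.5,-1,-3.97,0,0, 2.5,-1,-3.97,0,0, 2.5,-1,-3.97,0,0, 2.5,-1,-3.97,0,0, 2.5,-1,-3.97,0,0, 2.5,-1,-3.97,0,0, 2.5,-1,-3.97,0,0, 2.5,-1,-3.97,0,0]'
python3 -m crank '[2.5,-0.5,-2,0,-0.097, 2.5,0,0,0,-0.097, 2.5,0,0,0,-0.097, 2.5,0,0,0,0, 2.5,0,0,0,0, 2.5,0,0,0,0, 2.5,0,0,0,0, 2.5,0,0,0,0]'
cat > to.py <<'E'
from h import *
s=env.observe();R=np.array(s["tool_rot"]);print(s["time_s"],s["grip_width"],s["ft_force"].round(1))
print((R.T@(np.array([.5267,.160,.130])-s["position"])*100).round(2),np.degrees(np.arctan2(R[1,1],R[0,1])))
E
python3 to.py
```

```text
time_s: 4.95
position: [0.4894, -0.185, 0.1875]
tool_rot: [[0.938, -0.346, 0.0], [-0.346, -0.938, -0.0], [0.0, -0.0, -1.0]]
ft_force: [1.7, -0.0, -1.9]
grip_width: 0.0333
gripper_force: 59.9
time_s: 5.62
position: [0.5235, 0.1423, 0.1874]
tool_rot: [[0.939, -0.344, -0.0], [-0.344, -0.939, -0.0], [-0.0, 0.0, -1.0]]
ft_force: [1.5, -0.7, -1.0]
grip_width: 0.0334
gripper_force: 59.9
time_s: 6.28
position: [0.5261, 0.1604, 0.1874]
tool_rot: [[0.998, -0.062, -0.0], [-0.062, -0.998, 0.0], [-0.0, -0.0, -1.0]]
ft_force: [-0.5, -0.3, -1.0]
grip_width: 0.033
gripper_force: 59.9
6.2833 0.03300354168355093 [-0.5 -0.3 -1. ]
[0.07 0.04 5.74] -93.5488734816696
```

```bash
python3 -m crank '[2.5,0.07,0.04,2.5,0, 2.5,0,0,2.5,0, 2.5,0,0,2.2,0, 2.5,0,0,1,0, 2.5,0,0,0.5,0, 2.5,0,0,0,0, 2.5,0,0,0,0, 2.5,0,0,0,0]'
python3 - <<'E'
from h import *
s=env.observe();print(s["position"],s["ft_force"])
p=optics.get_image("scene");o=[290,90]
im=cv2.resize(p["color"][90:215,290:410,::-1],None,fx=6,fy=6,interpolation=cv2.INTER_CUBIC)[160:]
# expected box of the cart if perfectly centred in grip, bottom at TCP-.028
R=np.array(s["tool_rot"]);c=np.array(s["position"]);c[2]-=.028
for z,h in((.006,0),):
  q=[c+R[:,0]*sx*.027+R[:,1]*sy*.017+[0,0,z] for sx,sy in((1,1),(1,-1),(-1,-1),(-1,1))]
  cv2.polylines(im,[np.array([[(u-290)*6+3,(v-90)*6+3-160] for u,v in(proj(p,x) for x in q)],np.int32)],1,(255,0,255),1)
r=np.radians(-3.4);ex=np.array([np.cos(r),np.sin(r),0]);ey=np.array([-ex[1],ex[0],0]);c=np.array([.5267,.16,.06])
q=[c+ex*sx*.028+ey*sy*.018 for sx,sy in((1,1),(1,-1),(-1,-1),(-1,1))]
cv2.polylines(im,[np.array([[(u-290)*6+3,(v-90)*6+3-160] for u,v in(proj(p,x) for x in q)],np.int32)],1,(0,255,0),1)
cv2.imwrite("pics/b1.png",im)
E
```

```text
time_s: 6.95
position: [0.5275, 0.1603, 0.1016]
tool_rot: [[0.998, -0.06, 0.002], [-0.06, -0.998, 0.0], [0.002, -0.0, -1.0]]
ft_force: [0.2, 0.1, -1.0]
grip_width: 0.0332
gripper_force: 60.0
[0.52745051 0.16031539 0.10159392] [ 0.16961756  0.05287022 -0.95908666]
```

View pics/b1.png

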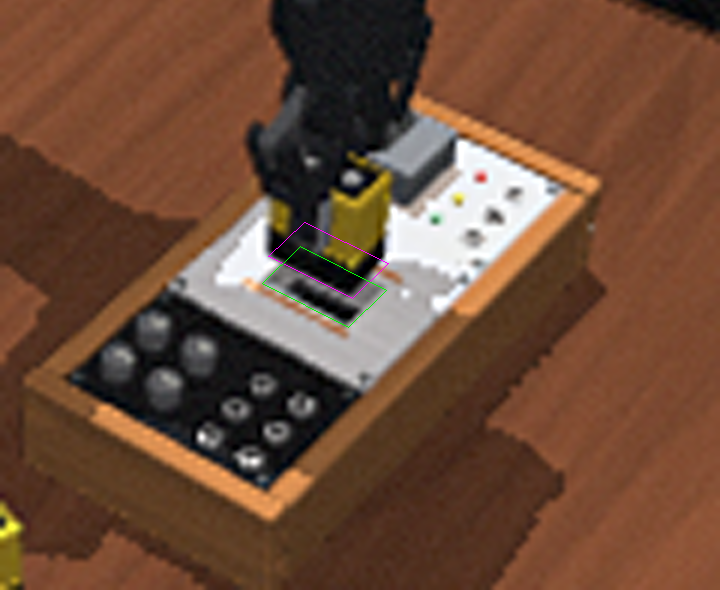

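Cartridge foot (crop ~(330,265)) and hole (~(325,287)) match their projections within about 1 mm. I'm lowering into the mouth while watching the force.

```bash
python3 -m crank '[2.5,-0.07,0,0.5,0, 2.5,0,0,0.5,0, 2.5,0,0,0.4,0, 2.5,0,0,0.2,0, 2.5,0,0,0.1,0, 2.5,0,0,0,0, 2.5,0,0,0,0, 2.5,0,0,0,0]'; python3 to.py
```

```text
time_s: 7.67
position: [0.5262, 0.1603, 0.0835]
tool_rot: [[0.998, -0.06, 0.0], [-0.06, -0.998, 0.0], [0.0, -0.0, -1.0]]
ft_force: [0.5, 0.2, -1.7]
grip_width: 0.0333
gripper_force: 60.0
7.6667 0.03327964571426264 [ 0.5  0.2 -1.7]
[ 0.06  0.03 -4.65] -93.45134871757128
```

```bash
python3 -m crank '[2.5,0,0,0.2,0, 2.5,0,0,0.2,0, 2.5,0,0,0.2,0, 2.5,0,0,0,0, 2.5,0,0,0,0, 2.5,0,0,0,0, 2.5,0,0,0,0, 2.5,0,0,0,0]'; python3 to.py
```

```text
time_s: 8.33
position: [0.5264, 0.1603, 0.0774]
tool_rot: [[0.998, -0.06, 0.001], [-0.06, -0.998, -0.0], [0.001, -0.0, -1.0]]
ft_force: [3.7, -0.3, -3.2]
grip_width: 0.0332
gripper_force: 59.7
8.3333 0.03322733670786125 [ 3.7 -0.3 -3.2]
[ 0.04  0.03 -5.26] -93.45135894326192
```

```bash
python3 -m crank '[2.5,0.05,0,0,0, 2.5,0,0,0.2,0, 2.5,0,0,0.2,0, 2.5,0,0,0.2,0, 2.5,0,0,0.2,0, 2.5,0,0,0,0, 2.5,0,0,0,0, 2.5,0,0,0,0]'; python3 to.py
```

```text
time_s: 9.0
position: [0.5265, 0.1603, 0.0692]
tool_rot: [[0.998, -0.06, -0.0], [-0.06, -0.998, -0.0], [-0.0, 0.0, -1.0]]
ft_force: [2.3, 0.4, -3.1]
grip_width: 0.0333
gripper_force: 59.9
9.0 0.033298484650729335 [ 2.3  0.4 -3.1]
[ 0.02  0.03 -6.08] -93.44645032152575
```

Depth is now 18.8 mm of 24; about 5 mm more to the floor.

```bash
python3 -m crank '[2.5,0.03,0,0.2,0, 2.5,0,0,0.2,0, 2.5,0,0,0.1,0, 2.5,0,0,0.1,0, 2.5,0,0,0,0, 2.5,0,0,0,0, 2.5,0,0,0,0, 2.5,0,0,0,0]'; python3 to.py
```

```text
time_s: 9.67
position: [0.5266, 0.1602, 0.0642]
tool_rot: [[0.998, -0.06, 0.0], [-0.06, -0.998, -0.0], [0.0, 0.0, -1.0]]
ft_force: [-2.8, -1.2, 9.4]
grip_width: 0.033
gripper_force: 61.2
9.6667 0.033036335759246166 [-2.8 -1.2  9.4]
[ 0.01  0.02 -6.58] -93.44011040805371
```

Floor contact is where expected (TCP z 0.0643). I press slightly, then release.

```bash
python3 -m crank '[2.5,0,0,0.1,0, 2.5,0,0,0.05,0, 2.5,0,0,0,0, 2.5,0,0,0,0, 2.5,0,0,0,0, 2.5,0,0,0,0, 2.5,0,0,0,0, 2.5,0,0,0,0]'; python3 to.py
python3 -m crank '[5.5,0,0,-0.15,0, 5.5,0,0,0,0, 5.5,0,0,0,0, 5.5,0,0,0,0, 5.5,0,0,0,0, 5.5,0,0,-1,0, 5.5,0,0,-1.5,0, 5.5,0,0,-2,0]'
python3 -m crank '[5.5,0,0,-3,0, 5.5,0,0,-3,0, 5.5,0,0,-3,0, 5.5,0,0,-3,0, 5.5,0,0,0,0, 0,0,0,0,0, 0,0,0,0,0, 0,0,0,0,0]'
python3 - <<'E'
from h import *
o=[290,90]
r=np.radians(-3.4);ex=np.array([np.cos(r),np.sin(r),0]);ey=np.array([-ex[1],ex[0],0])
out=[]
for n,x0,y0 in(("scene",300,90),("top",170,165)):
    p=optics.get_image(n);im=cv2.resize(p["color"][y0:y0+90,x0:x0+120,::-1],None,fx=4.4,fy=4.4,interpolation=cv2.INTER_CUBIC)[:300]
    q=[np.array([.5267,.16,.101])+ex*a*.027+ey*b*.017 for a,b in((1,1),(1,-1),(-1,-1),(-1,1))]
    cv2.polylines(im,[np.array([[(u-x0+.5)*4.4,(v-y0+.5)*4.4] for u,v in(proj(p,x) for x in q)],np.int32)],1,(255,0,255),1)
    out.append(im)
cv2.imwrite("pics/c1.png",np.vstack(out))
E
```

```text
time_s: 10.33
position: [0.5266, 0.1603, 0.0642]
tool_rot: [[0.998, -0.06, 0.001], [-0.06, -0.998, -0.0], [0.001, 0.0, -1.0]]
ft_force: [-7.9, -1.4, 23.3]
grip_width: 0.0333
gripper_force: 63.1
10.3333 0.03331822243686767 [-7.9 -1.4 23.3]
[ 0.02  0.03 -6.58] -93.43372369177216
time_s: 11.0
position: [0.5263, 0.1602, 0.1084]
tool_rot: [[0.998, -0.06, -0.003], [-0.06, -0.998, -0.0], [-0.003, 0.0, -1.0]]
ft_force: [0.2, 0.0, 0.4]
grip_width: 0.055
gripper_force: 0.0
time_s: 11.67
position: [0.5263, 0.1602, 0.2272]
tool_rot: [[0.998, -0.06, -0.002], [-0.06, -0.998, -0.0], [-0.002, 0.0, -1.0]]
ft_force: [0.3, 0.4, -0.4]
grip_width: 0.0196
gripper_force: 0.0
```

View pics/c1.png

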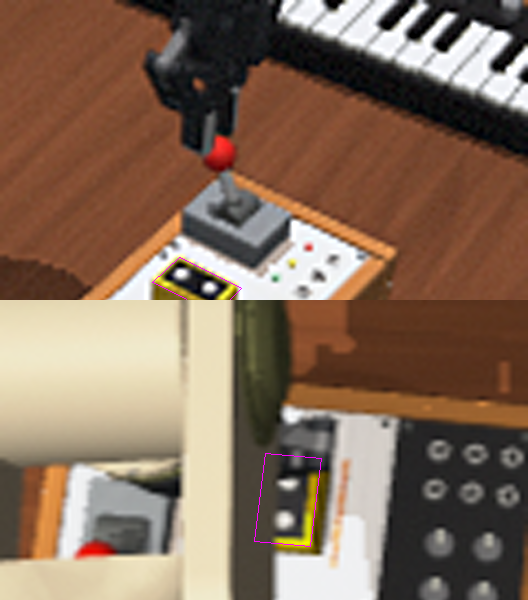

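Cartridge top in the scene view (crop ~(195,280)) lies exactly on the outline of a seated cartridge, so it is home. The lever is still off, with the ball at crop (219,153). Next, the closed fingers go to the robot's side of the ball.

```bash
python3 -m crank '[0,-2.5,-2.5,0,0, 0,-2.5,-2.5,0,0, 0,-2.5,-2.5,0,0, 0,-2.5,-2.5,0,0, 0,0,0,0,0, 0,0,0,0,0, 0,0,0,0,0, 0,0,0,0,0]'
python3 -m crank '[0,0,0,2.8,0, 0,0,0,2.8,0, 0,0,0,2.8,0, 0,0,0,1.8,0, 0,0,0,1,0, 0,0,0,0,0, 0,0,0,0,0, 0,0,0,0,0]'
python3 - <<'E'
from h import *
s=env.observe();R=np.array(s["tool_rot"]);print(R.T@(np.array([.5027,.2616,.115])-s["position"]))
p=optics.get_image("scene");save(p,"d1.png",(280,70,420,170),5)
E
```

```text
time_s: 12.43
position: [0.4337, 0.2654, 0.228]
tool_rot: [[0.998, -0.061, -0.0], [-0.061, -0.998, -0.0], [-0.0, 0.0, -1.0]]
ft_force: [0.6, 0.6, 0.1]
grip_width: 0.0
gripper_force: 0.0
time_s: 13.1
position: [0.4339, 0.2658, 0.117]
tool_rot: [[0.998, -0.061, 0.001], [-0.061, -0.998, 0.0], [0.001, -0.0, -1.0]]
ft_force: [0.0, 1.1, 0.6]
grip_width: -0.0002
gripper_force: 0.0
[ 6.89318016e-02 -3.78056792e-06  2.11408074e-03]
```

View pics/d1.png

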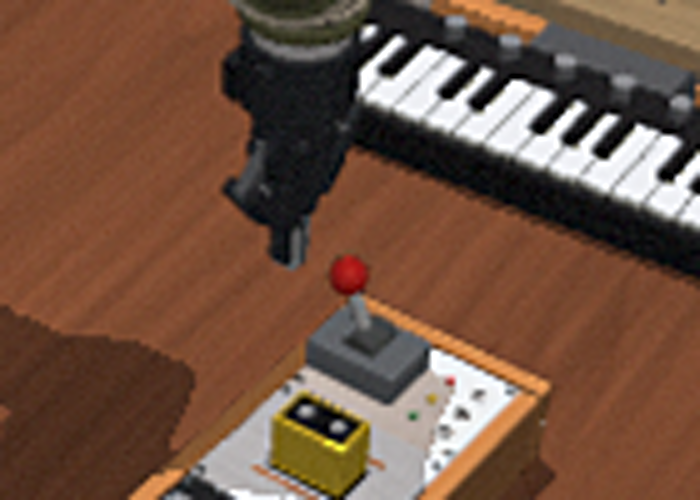

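The fingers (crop ~(290,255)) stand on the robot's side of the ball (348,273). I push in +x.

```bash
python3 -m crank '[0,1,0,0.1,0, 0,1,0,0,0, 0,1,0,0,0, 0,1,0,0,0, 0,1,0,0,0, 0,0.7,0,0,0, 0,0.3,0,0,0, 0,0,0,0,0]'
python3 -m crank '[0,0.2,0,0,0, 0,0.2,0,0,0, 0,0.2,0,0,0, 0,0.2,0,0,0, 0,0,0,0,0, 0,0,0,0,0, 0,0,0,0,0, 0,0,0,0,0]'
cat > ball.py <<'E'
from h import *
piv=np.array([.5027,.2616,.082]);r=np.radians(-3.4);ex=np.array([np.cos(r),np.sin(r),0])
s=env.observe();R=np.array(s["tool_rot"]);print("rel",R.T@(piv-s["position"]),s["ft_force"].round(1))
for n in("scene","top"):
    p=optics.get_image(n);hsv=cv2.cvtColor(p["color"],cv2.COLOR_RGB2HSV)
    m=cv2.inRange(hsv,(0,170,60),(6,255,255))|cv2.inRange(hsv,(174,170,60),(180,255,255))
    k,_,st,c=cv2.connectedComponentsWithStats(m)
    print(n,[(c[i].round(1),st[i,4]) for i in range(1,k) if st[i,4]>15])
    for t in(0,.5,.8,.9,1,1.1):print(t,np.round(proj(p,piv+ex*.05*np.sin(t-.5)+[0,0,.05*np.cos(t-.5)]),1))
    save(p,"e_"+n+".png",(280,70,420,170),5)
E
python3 ball.py
```

```text
time_s: 13.82
position: [0.4938, 0.2623, 0.1151]
tool_rot: [[0.998, -0.061, 0.0], [-0.061, -0.998, -0.0], [0.0, -0.0, -1.0]]
ft_force: [-0.1, 0.1, -0.4]
grip_width: 0.0002
gripper_force: 0.0
time_s: 14.48
position: [0.501, 0.262, 0.1155]
tool_rot: [[0.998, -0.06, 0.001], [-0.06, -0.998, 0.0], [0.001, -0.0, -1.0]]
ft_force: [-0.3, -0.3, -0.2]
grip_width: 0.0005
gripper_force: 0.1
rel [0.00167302 0.00034356 0.03347172] [-0.3 -0.3 -0.2]
scene [(array([360.5, 130.2]), np.int32(49)), (array([389.3, 267.2]), np.int32(311)), (array([216.2, 389.2]), np.int32(75))]
0 [348.4 125.6]
0.5 [354.7 127. ]
0.8 [358.5 129.3]
0.9 [359.6 130.3]
1 [360.7 131.4]
1.1 [361.8 132.5]
top [(array([326.3, 119.7]), np.int32(248)), (array([498.4, 169.2]), np.int32(81)), (array([195.9, 206.1]), np.int32(21))]
0 [191.8 225.8]
0.5 [192.4 216.3]
0.8 [193.5 210.8]
0.9 [194.  209.1]
1 [194.4 207.5]
1.1 [195. 206.]
```

```bash
python3 -m crank '[0,0.1,0,0,0, 0,0.1,0,0,0, 0,0,0,0,0, 0,0,0,0,0, 0,0,0,0,0, 0,0,0,0,0, 0,0,0,0,0, 0,0,0,0,0]'
python3 ball.py | grep -v '^[01]'
```

```text
time_s: 15.25
position: [0.5023, 0.2619, 0.1152]
tool_rot: [[0.998, -0.06, -0.001], [-0.06, -0.998, -0.0], [-0.001, 0.0, -1.0]]
ft_force: [-5.3, -0.0, 0.2]
grip_width: 0.0003
gripper_force: 2.6
rel [0.00045037 0.00030751 0.03317527] [-5.3 -0.   0.2]
scene [(array([360.8, 130.4]), np.int32(48)), (array([389.3, 267.2]), np.int32(313)), (array([216.2, 389.2]), np.int32(75))]
top [(array([326.3, 119.7]), np.int32(247)), (array([498.4, 168.9]), np.int32(80)), (array([195.9, 205.6]), np.int32(18))]
```

```bash
python3 -m crank '[0,0.1,0,0,0, 0,0,0,0,0, 0,0,0,0,0, 0,0,0,0,0, 0,0,0,0,0, 0,0,0,0,0, 0,0,0,0,0, 0,0,0,0,0]'
python3 -m crank '[0,-1,0,0,0, 0,-2,0,0,0, 0,-3,0,0,0, 0,-3,0,0,0, 0,0,0,-4,0, 0,0,0,-4,0, 0,0,0,-2,0, 0,0,0,0,0]'
python3 ball.py
```

```text
time_s: 16.02
position: [0.5025, 0.2619, 0.1151]
tool_rot: [[0.998, -0.06, -0.003], [-0.06, -0.998, -0.0], [-0.003, 0.0, -1.0]]
ft_force: [-9.4, 0.4, 2.7]
grip_width: 0.0001
gripper_force: 4.5
time_s: 16.68
position: [0.4158, 0.2679, 0.2202]
tool_rot: [[0.998, -0.06, 0.011], [-0.06, -0.998, 0.003], [0.01, -0.004, -1.0]]
ft_force: [0.7, -0.1, 0.4]
grip_width: -0.0002
gripper_force: 0.0
rel [0.08566717 0.00165936 0.13906455] [ 0.7 -0.1  0.4]
scene [(array([360.8, 130.4]), np.int32(49)), (array([389.3, 267.2]), np.int32(312)), (array([216.2, 389.2]), np.int32(75))]
0 [348.4 125.6]
0.5 [354.7 127. ]
0.8 [358.5 129.3]
0.9 [359.6 130.3]
1 [360.7 131.4]
1.1 [361.8 132.5]
top [(array([326.3, 119.8]), np.int32(247)), (array([498.4, 168.9]), np.int32(80)), (array([194. , 207.5]), np.int32(60))]
0 [191.8 225.8]
0.5 [192.4 216.3]
0.8 [193.5 210.8]
0.9 [194.  209.1]
1 [194.4 207.5]
1.1 [195. 206.]
```

View pics/e_scene.png

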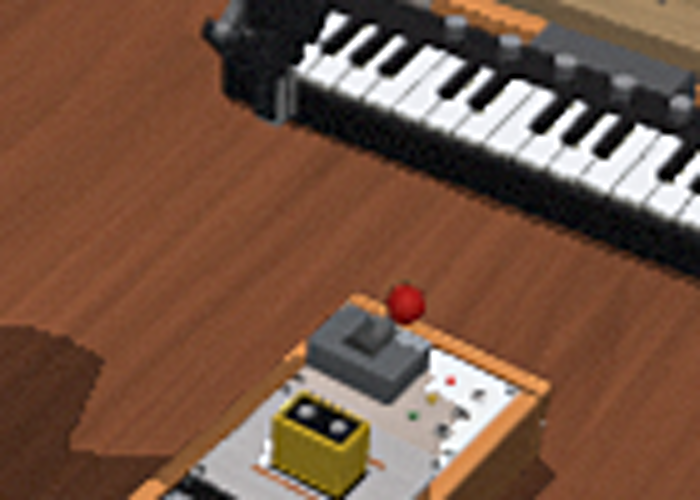

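The lever is fully over against its stop (ball at crop (406,303)), the cartridge is seated, and the robot is clear of everything.

```bash
python3 -m crank '[0,0,0,0,0, 0,0,0,0,0, 0,0,0,0,0, 0,0,0,0,0, 0,0,0,0,0, 0,0,0,0,0, 0,0,0,0,0, 0,0,0,0,0]' | head -1; python3 -c "
from rig import env
print(env.close_job())"
```

```text
time_s: 17.45
the job is handed in; nothing more can be done
None
```

The 34 mm cartridge is plugged in upright and fully home, the power lever was then pushed to its on stop and released, and I handed the job in at about 17.5 s; I have not seen the verdict.

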